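Roll a frosted sample tube onto the code reader's line and take the reading

TASK

Log in the frosted sample tube that lies on the code reader's rubber mat: with the fingertips only, roll it across the mat until it lies squarely on the white line, lengthwise along the line and between its end bars, with its foot still towards the reader's window. Then press the button on top of the reader right down and let it go. Do not pick up the tube or drag it along without rolling, and leave the pot, the boxes and the lid where they are.

Things in the scene. Friction and masses are not known exactly. Their poses are not given: they have to be found in the camera images.
- station: the tube code reader, fixed: a flat tray with a black rubber mat, surface 6 mm above the bench, and a grey reader head at its +y end. Origin on the bench under the middle of the white line; the line runs along its y axis, z is up. The tray covers x -140 to 140, y -110 to 215 mm; the head x -45 to 45, y 130 to 208 mm, top 68 mm above the bench, its window looking to -y along the line
- line_mid (a point): middle of the white line, on the mat's surface (axes as the station's). The line is 5 mm wide and 180 mm long along the station's y, with a 30 mm cross bar at each end; it is flat print, nothing sticks up
- tube: the sample tube lying on the mat: straight white cylinder 28 mm in diameter, 92 mm long, paper label, grey ribbed screw cap of the same diameter, about 45 g. Origin at its middle on its axis, 20 mm above the bench. Its y axis runs from cap to foot; x and z turn as it rolls. Starts 75 to 105 mm from the line on either side (station x), up to 0.15 rad out of parallel, foot towards the head
- tube_foot (a point): centre of the tube's flat foot, on its axis, 46 mm from its middle; the end towards the head. The frosted tube is slippery and rolls ahead of fingertips that push its upper side with their ends up to about 17 mm above the mat (higher, they may wedge on top and skid it); the rubber stops it a few mm after a push at 0.05 m/s. Two tips spread along it turn it parallel to them
- tube_cap (a point): centre of the cap's end face, on the tube's axis, 46 mm from its middle; the end away from the reader head
- scan_button (a joint): the reader's push button on top of the head: 0 m up, 0.006 m fully down, springs back; fully down takes 5 N
- scan_button_top (a point): centre of the button's flat round top, 28 mm in diameter, 86 mm above the bench when up, at station x 0, y 172 mm; pressed straight down; a fixed black collar 44 mm in diameter round it stands 80 mm above the bench, so that the pressed button ends level with the collar
- pot: bystander: white lidded sample pot, 43 mm in diameter, 52 mm tall, standing loose on the mat 75 to 105 mm from the line, on the other side from the tube. Origin at the centre of its underside. To be left alone
- cryobox: bystander: open white freezer box with a 9 x 9 grid of vials, 133 x 133 mm, about 52 mm tall, on the bench to the right of the reader as the robot sees it (-y). Origin at the centre of its underside. To be left alone
- lid: bystander: the white freezer box's lid, 137 x 137 x 22 mm, lying open side up on the bench at the right (-y), nearer to the robot than its box. Origin at the centre of its underside. To be left alone
- storage_box: bystander: closed green plastic box, 156 x 116 mm, 77 mm tall, on the bench to the left (+y). Origin at the centre of its underside. To be left alone
Not all that is in view belongs to the job. Leave any orange or yellow look-alike of the tube alone.

How it is judged:
On the way, in this order (a step that is already met when the one before it is completed fails the run):
1. the tube has rolled over, by about half a turn (angle between tube's own z axis and vertical above 2 rad), for 0.02 s.
2. the tube lies on the line (x of tube_foot in the frame of station between -0.007 and 0.007 m and x of tube_cap in the frame of station between -0.007 and 0.007 m and y of tube in the frame of station between -0.044 and 0.044 m and z of tube in the frame of station below 0.024 m), for 0.2 s.
3. the button is pressed down while the tube lies on the line (all of step 2 and value of joint scan_button above 0.0045 m), for 0.05 s.
At the end, for the whole second after the job is handed in: The tube lies at rest on the mat with its axis within 7 mm of the line's middle at both its ends, its middle within 44 mm of the line's middle lengthwise (so between the end bars), its foot towards the reader, the button is up again, and the pot, boxes and lid are within 12 mm of where they stood (all of step 2 and linear speed of tube below 0.01 m/s and value of joint scan_button below 0.0015 m and y of tube_foot in the frame of station above 0 m and not (distance of any of pot, cryobox, lid, storage_box from where it was at the start of the episode above 0.012 m)); the robot touches nothing.
It fails at once if the tube is picked up: its middle rises more than 12 mm above its height when lying on the mat (z of tube in the frame of station above 0.032 m).
It fails at once if the tube is pushed by the arm or the gripper's body instead of the fingers (contact force between the arm and tube above 0.5 N).
It fails at once if a bystander (pot, cryobox, lid or storage box) is shifted by more than 12 mm (distance of any of pot, cryobox, lid, storage_box from where it was at the start of the episode above 0.012 m).
It also fails if it takes over 48 s, if anything falls off the work surface, if the arm or the gripper's body presses on something with over 40 N, if the wrist force passes 120 N, or if a joint passes its speed limit or range.

ROBOT

A 6-joint arm with a two-finger parallel gripper is mounted at the origin on the work surface. World frame = base frame: x ahead of the robot, y to its left, z up, the work surface at z = 0. Lengths are in m, angles in rad, forces in N, time in s.
With the tool pointing down it reaches from about 0.3 to 0.775 m from the base axis. Payload 14.6 kg.
Tool frame: the origin (TCP) lies at the very end of the fingers, on their centre line; the grasp point (between the pads) lies 19 mm behind it; x points along the fingers, y is the direction in which the jaws open and shut, and the axes are right-handed (so a half turn about x gives the same grasp; the last joint's range is limited). The gripper opens to 94 mm and grips with 3 to 60 N. Pads are 16 mm wide; open, the fingers measure 119 mm over their backs; the gripper's body (75 mm by 177 mm) begins 78 mm behind the grasp point.
Start: joints at [-1.246, 0.3, 1.521, -0, 1.321, -0.067], TCP at [0.21, -0.508, 0.205] pointing down, gripper open.
Joint ranges: [-3.03, 3.03], [-0.79, 2.21], [0.23, 2.52], [-1.04, 4.18], [0, 3.07], [-2.55, 2.55]. Speed limits (rad/s): [2.22, 2.22, 2.57, 3.14, 3.14, 3.14].

INTERFACE

Orientations are given as a 3x3 rotation matrix whose columns are the frame's x, y, z axes.
In Python, from rig import read_state, get_image, job gives the robot as it stands.
- The arm moves only by the tool send_rows, never from a script. Its argument "targets" is one flat list of numbers, 6 for each row, row after row: the shift along the tool's x, y, z in cm, then the turn, a rotation vector about the tool's x, y, z in degrees. In form: [x, y, z, wx, wy, wz, x, y, z, wx, wy, wz, ...]. A call has 1 to 12 rows; each row shifts and turns the pose as measured when the row begins, along the tool's axes as they then stand; what a row does not reach is not made up. A row lasts 1/10 s, in which the tool goes at most 50 mm and 8.59 degrees, less where a joint would pass 70% of its speed; a pose out of reach is approached as far as the arm can. A call with a gripper value outside its range is refused whole. "jaw" is the opening, from 0 (shut) to 1 (fully open), set as the call begins (left out, the last holds). The fingers move at their own pace and stop on an object; the grip force is fixed at half the most. Time passes only in rows, so rows that do not move let the fingers close. It gives the time, the measured TCP pose, the force and the opening at its end, in the units of the state.
- read_state(): the state, without advancing time (a new reading comes with each control period).
- get_image(name): name is "side" or "top" or "wrist"; returns a dict with "image" (480x640x3 uint8, blue, green, red), "intrinsics" (3x3 intrinsics, pixels), "rvec" (rotation vector, rad) and "tvec" (3), from world to camera coordinates, as OpenCV has them. Camera axes: x right, y down, z forward; pixel columns grow to the right and rows downward; lengths in m; the calibration is good to about 2 mm. A picture is of the moment at which its call begins. There is no depth.
- job.close_job(): hands the job in, once; it reports no verdict.
The state is a dict: "time": time; "qpos": joint angles; "dq": joint speeds; "tau": joint torques, N m; "position": TCP position; "tool_rot": TCP orientation; "wrist_force": force on the tool from outside, world axes, zero at the start; "moment": the same for the moment, N m; "gripper_width": finger opening in m.
Only numpy, scipy, OpenCV 4.12 (cv2) and the standard library are available. Lean on these libraries where they do the work, as an engineer would, in place of code of your own. Each camera call takes 0.05 s, during which the arm holds its last target.

## Working session

There is one attempt and no reset: what is moved stays moved. The work goes in short steps, Python scripts to look and compute and a tool call to move; the robot and the scene stay as the last step left them, time stands still between calls to the robot, and variables do not carry over. Pictures are saved under pics/ and viewed, and the job is handed in when it is done.

Besides the shell and the picture viewer there is one more tool, called after ">>>" in YAML: its name, and indented under it one key for each argument. send_rows: Moves the arm, as the interface text tells. Its arguments: {"type":"object","properties":{"targets":{"type":"array","items":{"type":"number"}},"jaw":{"type":"number"}},"required":["targets"]}

```bash
ls; mkdir -p pics; python3 - <<'E'
from rig import read_state,get_image
import cv2
s=read_state()
print(s)
for n in ("top","side"):
    g=get_image(n); cv2.imwrite(f"pics/{n}0.png",g["image"])
    print(n,g["intrinsics"],g["rvec"],g["tvec"])
E
```

```text
pics
{'time': 0.0, 'qpos': array([-1.24561176e+00,  3.00469253e-01,  1.52162255e+00, -8.35498241e-06,
        1.32072084e+00, -6.65897632e-02]), 'dq': array([-0.00054105, -0.00114946, -0.0004905 ,  0.00049881,  0.00106261,
       -0.00031099]), 'tau': array([ 3.46204279e-04, -5.31800687e+01, -3.52739918e+01,  7.08630262e-02,
        2.44083098e-02, -9.97927509e-05]), 'position': array([ 0.20991468, -0.50805602,  0.20486981]), 'tool_rot': array([[-3.97436723e-04,  3.81830586e-01, -9.24232246e-01],
       [ 1.15346321e-03, -9.24231530e-01, -3.81830786e-01],
       [-9.99999256e-01, -1.21782147e-03, -7.31039821e-05]]), 'wrist_force': array([ 0.0980729 ,  0.61619567, -0.52746064]), 'moment': array([-0.01660631,  0.04629465, -0.03771183]), 'gripper_width': 0.09396013024962512}
top [[565.43498426   0.         312.24741716]
 [  0.         565.43498426 238.66842922]
 [  0.           0.           1.        ]] [ 2.13249035 -2.17019293  0.13191357] [0.02089315 0.51008611 1.38186349]
side [[566.36946397   0.         311.58142107]
 [  0.         566.36946397 232.61106037]
 [  0.           0.           1.        ]] [ 0.89734169 -2.25238223  1.32524502] [0.35726412 0.25072419 1.05986756]
```

View pics/top0.png

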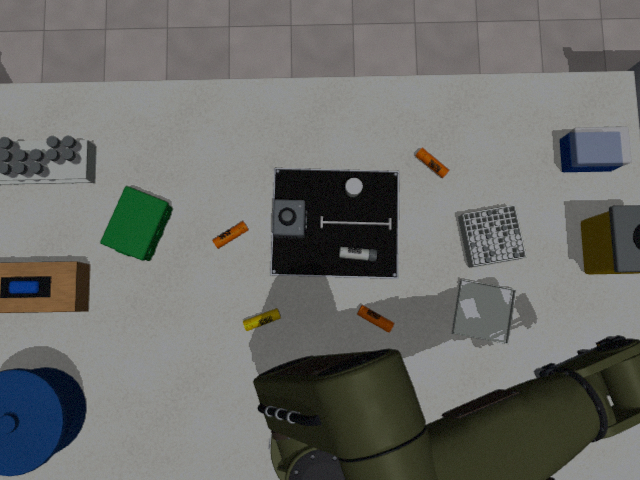

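View pics/side0.png

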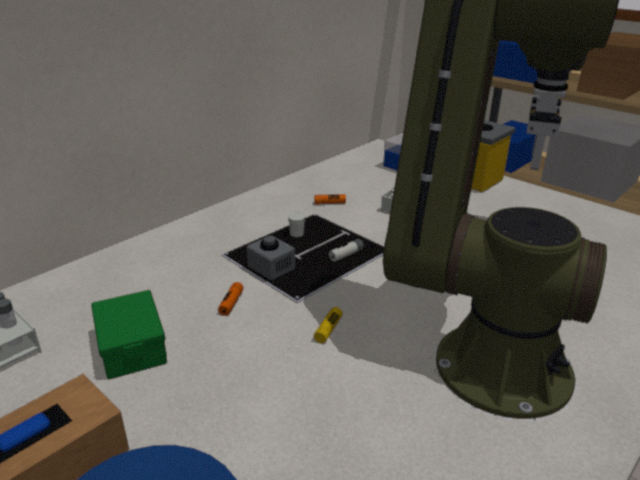

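The top view shows the tray near (335,222), with the line from (321,222) to (390,224). The tube is at about (358,254), on the robot's side of the line, and its cap points right (-y). I'll enlarge this area.

```bash
python3 - <<'E'
import cv2
im=cv2.imread("pics/top0.png")
c=im[160:285,265:405]; cv2.imwrite("pics/top0c.png",cv2.resize(c,None,fx=5.5,fy=5.5*0.85/0.85*0.87,interpolation=cv2.INTER_CUBIC)[:600,:800])
c=im[210:265,305:405]; cv2.imwrite("pics/top0d.png",cv2.resize(c,None,fx=8,fy=8,interpolation=cv2.INTER_CUBIC))
E
```

```text
(no output)
```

View pics/top0c.png

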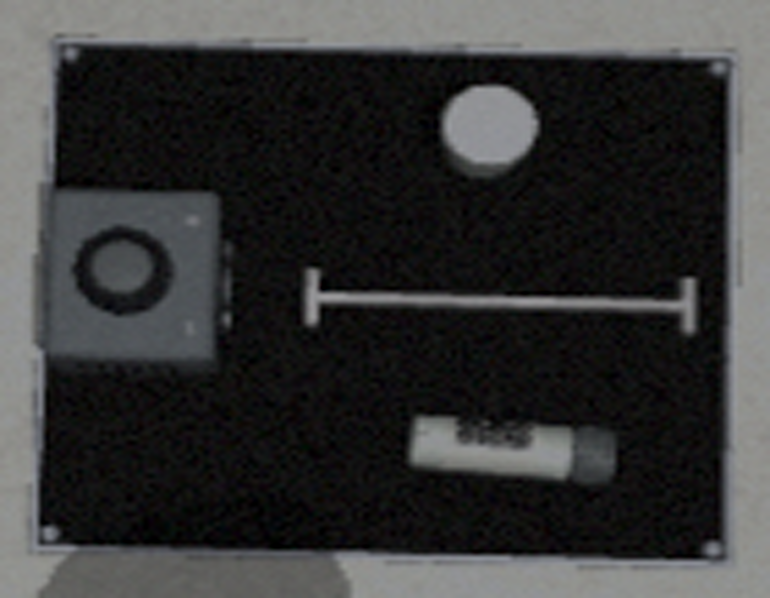

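View pics/top0d.png

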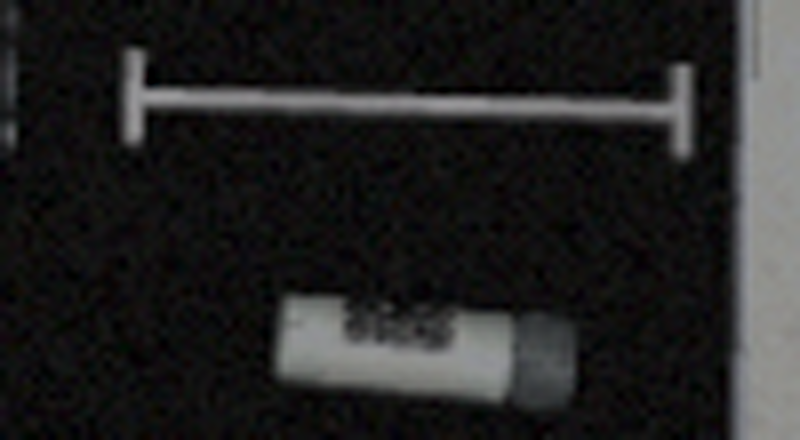

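Enlarged, in 8x crop pixels: the line's bars are at (133,97) and (681,110), the tube's foot end is at (277,340), and its cap end is at (577,361).

```bash
cat > h.py <<'E'
import numpy as np,cv2
from rig import read_state,get_image
def cam(g): 
    R=cv2.Rodrigues(np.array(g["rvec"],float))[0]; return np.array(g["intrinsics"]),R,np.array(g["tvec"],float).ravel()
def ray(g,u,v,z):
    K,R,t=cam(g); d=R.T@np.linalg.inv(K)@[u,v,1]; c=-R.T@t
    return c+d*(z-c[2])/d[2]
def proj(g,p):
    return cv2.projectPoints(np.array(p,float).reshape(-1,3),np.array(g["rvec"],float),np.array(g["tvec"],float),g["intrinsics"],None)[0][:,0]
E
python3 - <<'E'
from h import *
g=get_image("top"); K,R,t=cam(g); print("cam",-R.T@t)
d=lambda x,y:(305+(x+.5)/8-.5,210+(y+.5)/8-.5)
c=lambda x,y:(265+(x+.5)/5.5-.5,160+(y+.5)/4.785-.5)
A=ray(g,*d(133,97),.006);B=ray(g,*d(681,110),.006)
print("line",A,B,np.linalg.norm(A-B),(A+B)/2)
yl=(A-B)/np.linalg.norm(A-B);print("yaw(deg) from +y",np.degrees(np.arctan2(-yl[0],yl[1])))
for n,p in dict(TL=(55,42),TR=(733,55),BL=(35,550),BR=(730,565)).items(): print(n,ray(g,*c(*p),.006))
F=ray(g,*d(277,340),.020);C=ray(g,*d(577,361),.020)
print("tube",F,C,np.linalg.norm(F-C))
print("button",ray(g,*c(121,268),.086),"pot top",ray(g,*c(490,126),.052))
m=(A+B)/2;xl=np.array([yl[1],-yl[0],0])
for n,p in (("F",F),("C",C)): print(n,(p-m)@xl,(p-m)@yl)
print(m+.172*yl)
E
```

```text
cam [0.3279314  0.0039711  1.43618115]
line [ 0.55731764 -0.01152731  0.006     ] [ 0.54991051 -0.1865498   0.006     ] 0.17517916025940775 [ 0.55361408 -0.09903855  0.006     ]
yaw(deg) from +y -2.4233690585988406
TL [0.69948119 0.10664349 0.006     ]
TR [ 0.68619372 -0.21241717  0.006     ]
BL [0.4242112  0.11817378 0.006     ]
BR [ 0.41069653 -0.20098205  0.006     ]
tube [ 0.47685952 -0.05519555  0.02      ] [ 0.46854419 -0.14927586  0.02      ] 0.09444708143355517
button [0.56090797 0.07281678 0.086     ] pot top [ 0.63882798 -0.09388201  0.052     ]
F -0.07853972782160563 0.04055837125446751
C -0.08286961482110453 -0.05378940704416638
[0.56088678 0.07280762 0.006     ]
```

The measurements:
- **Line:** the middle is at (0.5536, -0.0990) and it is yawed -2.4°.
- **Tube:** station x is about -80 mm, y is about -7 mm, and it is 2.6° off parallel.

The plan is to set the jaw near 50 mm with the tool's y axis along the line, come down on the robot's side of the tube, and roll it in the +x direction.

```bash
cat >> h.py <<'E'
from scipy.spatial.transform import Rotation as Ro
M=np.array([.5536,-.0990,0]);YAW=np.radians(-2.42)
XL=np.array([np.cos(YAW),np.sin(YAW),0]);YL=np.array([-np.sin(YAW),np.cos(YAW),0])
def w(x,y,z): return M+x*XL+y*YL+np.array([0,0,z])
def goalR(dyaw=0):
    y=Ro.from_euler('z',dyaw,degrees=True).apply(-YL); x=np.array([0,0,-1.]); return np.array([x,y,np.cross(x,y)]).T
def st(p): p=np.asarray(p)-M; return np.array([p@XL,p@YL,p[2]])
def plan(goal,n,dyaw=0):
    s=read_state();p=np.array(s["position"]);R=np.array(s["tool_rot"]);G=goalR(dyaw)
    rv=Ro.from_matrix(R.T@G).as_rotvec(degrees=True)/n
    d=(np.array(goal)-p)/n
    for i in range(n):
        print(np.round(np.r_[R.T@d*100,rv],2).tolist()); R=R@Ro.from_rotvec(rv,degrees=True).as_matrix()
E
python3 -c "
from h import *
plan(w(-.125,-.0066,.12),14)"
```

```text
[0.61, -2.1, -2.55, 1.78, 0.0, 0.0]
[0.61, -2.17, -2.49, 1.78, 0.0, 0.0]
[0.61, -2.25, -2.42, 1.78, 0.0, 0.0]
[0.61, -2.32, -2.35, 1.78, 0.0, 0.0]
[0.61, -2.4, -2.28, 1.78, 0.0, 0.0]
[0.61, -2.47, -2.2, 1.78, 0.0, 0.0]
[0.61, -2.53, -2.12, 1.78, 0.0, 0.0]
[0.61, -2.6, -2.04, 1.78, 0.0, 0.0]
[0.61, -2.66, -1.96, 1.78, 0.0, 0.0]
[0.61, -2.72, -1.88, 1.78, 0.0, 0.0]
[0.61, -2.78, -1.79, 1.78, 0.0, 0.0]
[0.61, -2.83, -1.71, 1.78, 0.0, 0.0]
[0.61, -2.88, -1.62, 1.78, 0.0, 0.0]
[0.61, -2.93, -1.53, 1.78, 0.0, 0.0]
```

>>> send_rows:
  targets: [0.2,-2.1,-2.5,1.8,0,0,0.2,-2.2,-2.5,1.8,0,0,0.2,-2.2,-2.4,1.8,0,0,0.2,-2.3,-2.3,1.8,0,0,0.2,-2.4,-2.3,1.8,0,0,0.2,-2.5,-2.2,1.8,0,0,0.2,-2.5,-2.1,1.8,0,0,0.2,-2.6,-2,1.8,0,0,0.2,-2.7,-2,1.8,0,0,0.2,-2.7,-1.9,1.8,0,0,0.2,-2.8,-1.8,1.8,0,0,0,0,0,0,0,0]
  jaw: 0.53

```text
time: 1.35
position: [0.3877, -0.1763, 0.1804]
tool_rot: [[-0.002, 0.029, -1.0], [0.004, -1.0, -0.029], [-1.0, -0.004, 0.002]]
wrist_force: [0.5, -0.6, 0.1]
gripper_width: 0.0495
```

```bash
python3 -c "
from h import *
plan(w(-.125,-.0066,.12),8)
s=read_state();print(s['position'],s['gripper_width'],s['qpos'])"
```

```text
[0.76, -0.93, -0.54, 0.51, 0.01, 0.03]
[0.76, -0.94, -0.53, 0.51, 0.01, 0.03]
[0.76, -0.94, -0.52, 0.51, 0.01, 0.03]
[0.76, -0.95, -0.51, 0.51, 0.01, 0.03]
[0.76, -0.95, -0.5, 0.51, 0.01, 0.03]
[0.76, -0.96, -0.5, 0.51, 0.01, 0.03]
[0.76, -0.96, -0.49, 0.51, 0.01, 0.03]
[0.76, -0.97, -0.48, 0.51, 0.01, 0.03]
[ 0.38767368 -0.17629618  0.18041712] 0.04951197924155896 [-0.51434918  0.04683802  1.87893076  0.00250843  1.21952436  1.02697459]
```

>>> send_rows:
  targets: [0.7,-1,-0.5,0.5,0,0,0.8,-1,-0.5,0.5,0,0,0.8,-1,-0.5,0.5,0,0,0.8,-1,-0.5,0.5,0,0,0.8,-1,-0.5,0.5,0,0,0.8,-1,-0.5,0.5,0,0,0.8,-0.9,-0.5,0.5,0,0,0.8,-0.8,-0.5,0.5,0,0,0,0,0,0,0,0]

```text
time: 2.25
position: [0.4276, -0.0995, 0.1147]
tool_rot: [[-0.003, -0.041, -0.999], [0.003, -0.999, 0.041], [-1.0, -0.003, 0.003]]
wrist_force: [-0.3, -0.3, 0.3]
gripper_width: 0.0497
```

```bash
python3 - <<'E'
from h import *
s=read_state();print(st(s['position']))
for n in("top","wrist"):
    g=get_image(n); cv2.imwrite(f"pics/{n}1.png",g["image"]); np.save(f"{n}1.npy",g,allow_pickle=True)
plan(w(-.125,-.0066,.021),8)
E
```

```text
[-0.12590399 -0.00579882  0.11474528]
[1.18, 0.0, -0.01, 0.01, 0.02, 0.02]
[1.18, 0.0, -0.01, 0.01, 0.02, 0.02]
[1.18, 0.0, -0.01, 0.01, 0.02, 0.02]
[1.18, 0.0, -0.01, 0.01, 0.02, 0.02]
[1.18, 0.0, -0.01, 0.01, 0.02, 0.02]
[1.18, 0.0, -0.01, 0.01, 0.02, 0.02]
[1.18, 0.0, -0.01, 0.01, 0.02, 0.02]
[1.18, 0.0, -0.01, 0.01, 0.02, 0.02]
```

View pics/wrist1.png

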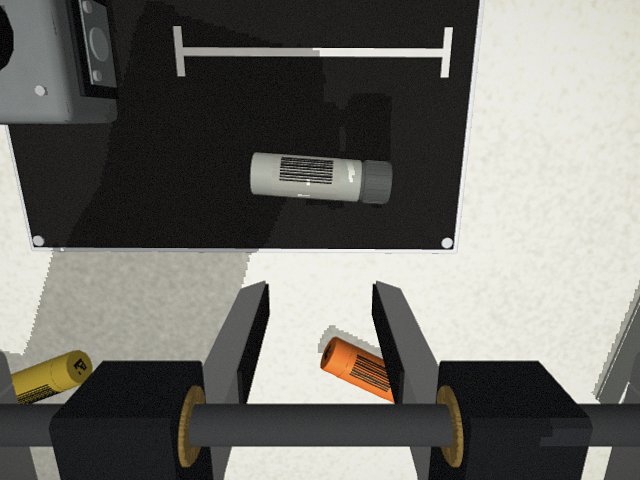

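View pics/top1.png

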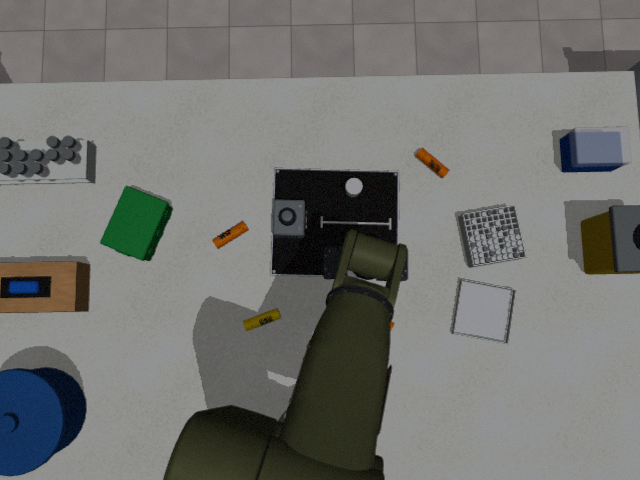

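The wrist view shows the fingers behind the tube. The bars are at (179,51) and (447,52), the tube's foot end is at (251,173) and its cap end at (391,182). I'll cross-check the pose with this view.

```bash
cat >> h.py <<'E'
def report(g,bl,br,F,C):
    A=ray(g,*bl,.006);B=ray(g,*br,.006);m=(A+B)/2
    print("line mid",np.round(m,4),"len",np.round(np.linalg.norm(A-B),4),"yaw",np.degrees(np.arctan2(-(A-B)[0],(A-B)[1])).round(2))
    yl=(A-B)/np.linalg.norm(A-B);xl=np.array([yl[1],-yl[0],0])
    for n,p in(("foot",F),("cap",C)):
        q=ray(g,*p,.02); print(n,"rel line seen",np.round([(q-m)@xl,(q-m)@yl],4),"st",np.round(st(q),4))
E
python3 - <<'E'
from h import *
g=np.load("wrist1.npy",allow_pickle=True).item()
print(cam(g)[1].T@-cam(g)[2])
report(g,(179,51),(447,52),(251,173),(391,182))
E
```

```text
[ 0.51231353 -0.10472493  0.29349477]
line mid [ 0.5532 -0.101   0.006 ] len 0.1751 yaw -2.55
foot rel line seen [-0.0773  0.0417] st [-0.0775  0.0398  0.02  ]
cap rel line seen [-0.083  -0.0532] st [-0.0835 -0.055   0.02  ]
```

>>> send_rows:
  targets: [1.2,0,0,0,0,0,1.2,0,0,0,0,0,1.2,0,0,0,0,0,1.2,0,0,0,0,0,1.2,0,0,0,0,0,1.2,0,0,0,0,0,1.2,0,0,0,0,0,0.7,0,0,0,0,0,0,0,0,0,0,0]

```text
time: 3.25
position: [0.4252, -0.1021, 0.0163]
tool_rot: [[-0.003, -0.043, -0.999], [0.003, -0.999, 0.043], [-1.0, -0.002, 0.004]]
wrist_force: [0.4, -0.4, -0.6]
gripper_width: 0.0499
```

```bash
python3 - <<'E'
from h import *
s=read_state();print(st(s['position']),s['tool_rot'],s['wrist_force'])
plan(w(-.125,-.0066,.0215),1)
E
```

```text
[-0.12811102 -0.00850654  0.01625482] [[-0.00341085 -0.04347142 -0.99904885]
 [ 0.00254636 -0.9990518   0.04346286]
 [-0.99999094 -0.00239569  0.00351831]] [ 0.36758991 -0.3571039  -0.6408198 ]
[-0.53, -0.19, -0.31, -0.07, 0.2, 0.14]
```

>>> send_rows:
  targets: [-0.5,-0.2,-0.3,0,0.2,0.1,0,0,-0.3,0,0,0,0,0,-0.3,0,0,0,0,0,0,0,0,0]

```text
time: 3.65
position: [0.4359, -0.1007, 0.0229]
tool_rot: [[0.003, -0.044, -0.999], [-0.0, -0.999, 0.044], [-1.0, 0.0, -0.003]]
wrist_force: [-0.2, -0.5, 1.3]
gripper_width: 0.0499
```

```bash
python3 - <<'E'
from h import *
s=read_state();print(st(s['position']),s['tool_rot'][:,2],s['wrist_force'])
plan(w(-.055,-.0066,.0215),14)
E
```

```text
[-0.11748065 -0.00670354  0.02289082] [-0.99904691  0.04357687 -0.0025145 ] [-0.16073742 -0.52652604  1.27234212]
[0.01, -0.0, -0.45, -0.01, -0.01, -0.0]
[0.01, -0.0, -0.45, -0.01, -0.01, -0.0]
[0.01, -0.0, -0.45, -0.01, -0.01, -0.0]
[0.01, -0.0, -0.45, -0.01, -0.01, -0.0]
[0.01, -0.0, -0.45, -0.01, -0.01, -0.0]
[0.01, -0.0, -0.45, -0.01, -0.01, -0.0]
[0.01, -0.0, -0.45, -0.01, -0.01, -0.0]
[0.01, -0.0, -0.45, -0.01, -0.01, -0.0]
[0.01, -0.0, -0.45, -0.01, -0.01, -0.0]
[0.01, -0.0, -0.45, -0.01, -0.01, -0.0]
[0.01, -0.0, -0.45, -0.01, -0.01, -0.0]
[0.01, -0.0, -0.45, -0.01, -0.01, -0.0]
[0.01, -0.0, -0.45, -0.01, -0.01, -0.0]
[0.01, -0.0, -0.45, -0.01, -0.01, -0.0]
```

>>> send_rows:
  targets: [0.1,0,-0.3,0,0,0,0.1,0,-0.3,0,0,0,0,0,-0.4,0,0,0,0,0,-0.4,0,0,0,0,0,-0.4,0,0,0,0,0,-0.4,0,0,0,0,0,0,0,0,0]

```text
time: 4.35
position: [0.4603, -0.1018, 0.0211]
tool_rot: [[0.003, -0.043, -0.999], [-0.0, -0.999, 0.043], [-1.0, 0.0, -0.003]]
wrist_force: [0.0, 0.5, -0.2]
gripper_width: 0.0501
```

```bash
python3 - <<'E'
from h import *
s=read_state();print(st(s['position']),s['tool_rot'][:,2],s['wrist_force'])
g=get_image("wrist"); cv2.imwrite("pics/wrist2.png",g["image"]); np.save("wrist2.npy",g,allow_pickle=True)
plan(w(-.055,-.0066,.0215),10)
E
```

```text
[-0.09305782 -0.00675736  0.02106743] [-0.99905074  0.04343818 -0.00327656] [ 0.03737096  0.48724223 -0.17162538]
[-0.0, -0.0, -0.38, -0.01, -0.02, -0.0]
[-0.0, -0.0, -0.38, -0.01, -0.02, -0.0]
[-0.0, -0.0, -0.38, -0.01, -0.02, -0.0]
[-0.0, -0.0, -0.38, -0.01, -0.02, -0.0]
[-0.0, -0.0, -0.38, -0.01, -0.02, -0.0]
[-0.0, -0.0, -0.38, -0.01, -0.02, -0.0]
[-0.0, -0.0, -0.38, -0.01, -0.02, -0.0]
[-0.0, -0.0, -0.38, -0.01, -0.02, -0.0]
[-0.0, -0.0, -0.38, -0.01, -0.02, -0.0]
[-0.0, -0.0, -0.38, -0.01, -0.02, -0.0]
```

View pics/wrist2.png

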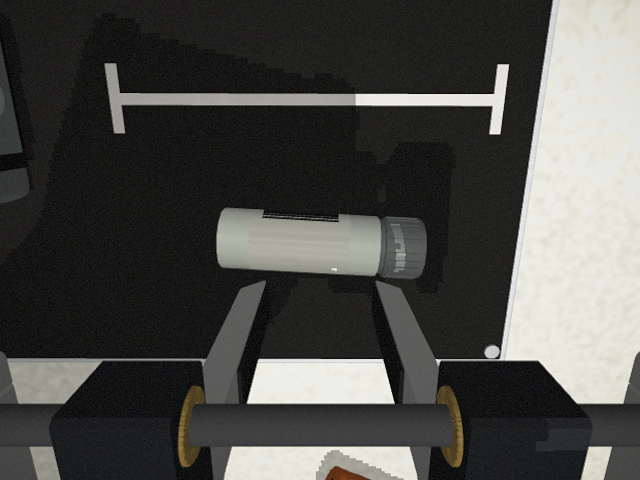

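The tube rolled ahead: the label has turned forward and the tube now lies between (218,238) and (427,248). The bars are at (115,98) and (499,100).

```bash
python3 - <<'E'
from h import *
g=np.load("wrist2.npy",allow_pickle=True).item()
report(g,(115,98),(499,100),(218,238),(427,248))
E
```

```text
line mid [ 0.5531 -0.1009  0.006 ] len 0.1746 yaw -2.74
foot rel line seen [-0.062   0.0413] st [-0.0622  0.0397  0.02  ]
cap rel line seen [-0.0664 -0.0563] st [-0.0671 -0.0578  0.02  ]
```

>>> send_rows:
  targets: [0,0,-0.4,0,0,0,0,0,-0.4,0,0,0,0,0,-0.4,0,0,0,0,0,-0.4,0,0,0,0,0,-0.4,0,0,0,0,0,-0.4,0,0,0,0,0,-0.4,0,0,0,0,0,-0.4,0,0,0,0,0,0,0,0,0]

```text
time: 5.3
position: [0.4948, -0.1033, 0.021]
tool_rot: [[0.003, -0.043, -0.999], [-0.0, -0.999, 0.043], [-1.0, 0.0, -0.003]]
wrist_force: [0.7, -0.6, 0.3]
gripper_width: 0.0501
```

```bash
python3 - <<'E'
from h import *
s=read_state();print(st(s['position']),s['tool_rot'][:,2],s['wrist_force'])
g=get_image("wrist"); cv2.imwrite("pics/wrist3.png",g["image"]); np.save("wrist3.npy",g,allow_pickle=True)
E
```

```text
[-0.05851988 -0.00675384  0.02104728] [-0.99905116  0.04345495 -0.00290633] [ 0.69304943 -0.58523659  0.33075101]
```

View pics/wrist3.png

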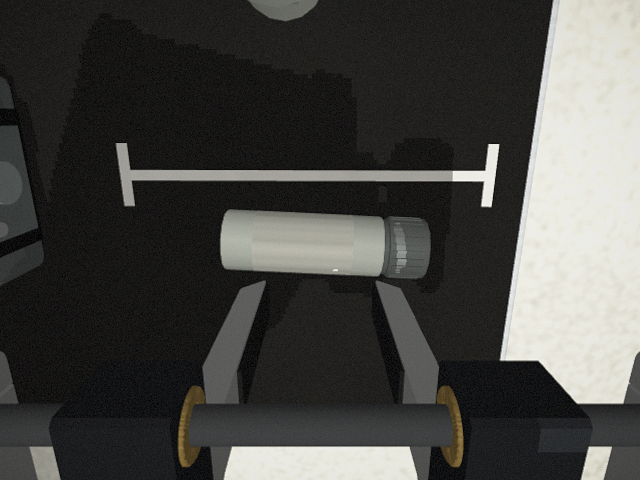

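```bash
python3 - <<'E'
from h import *
g=np.load("wrist3.npy",allow_pickle=True).item()
report(g,(125,174),(490,176),(221,239),(430,248))
E
```

```text
line mid [ 0.5532 -0.1008  0.006 ] len 0.1748 yaw -2.78
foot rel line seen [-0.028  0.04 ] st [-0.0281  0.0384  0.02  ]
cap rel line seen [-0.0319 -0.0576] st [-0.0326 -0.0592  0.02  ]
```

The tube is at x = -30 mm but still about 2.4° off, with its foot leading. For the next push I'll yaw the tool about 2° so the cap side leads, and go slower so both tips stay in contact.

>>> send_rows:
  targets: [0,0,-0.2,-2,0,0,0,0,-0.2,0,0,0,0,0,-0.2,0,0,0,0,0,-0.2,0,0,0,0,0,-0.2,0,0,0,0,0,-0.2,0,0,0,0,0,-0.2,0,0,0,0,0,-0.2,0,0,0,0,0,0,0,0,0]

```text
time: 6.25
position: [0.5113, -0.1034, 0.0209]
tool_rot: [[0.002, -0.011, -1.0], [-0.0, -1.0, 0.011], [-1.0, 0.0, -0.002]]
wrist_force: [-0.5, -0.6, 0.4]
gripper_width: 0.05
```

```bash
python3 - <<'E'
from h import *
s=read_state();print(st(s['position']),s['tool_rot'][:,2],s['wrist_force'])
g=get_image("wrist"); cv2.imwrite("pics/wrist4.png",g["image"]); np.save("wrist4.npy",g,allow_pickle=True)
E
```

```text
[-0.04206022 -0.00618087  0.02091325] [-0.99994218  0.01054172 -0.00212557] [-0.52861548 -0.55507954  0.43369707]
```

View pics/wrist4.png

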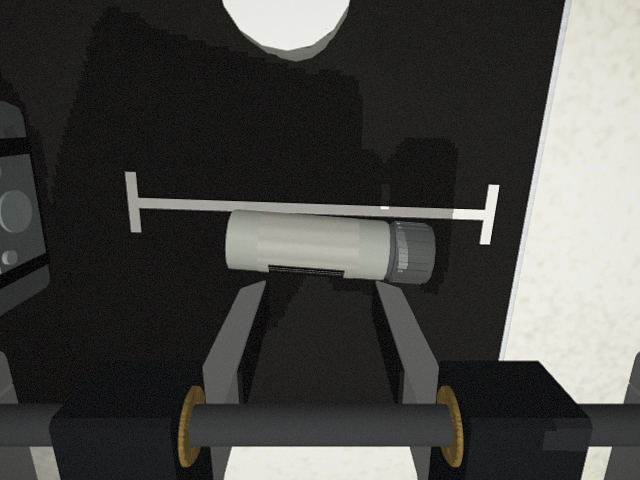

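```bash
python3 - <<'E'
from h import *
g=np.load("wrist4.npy",allow_pickle=True).item()
report(g,(133,202),(489,214),(226,239),(434,252))
im=cv2.resize(g["image"][150:300,120:510],None,fx=2,fy=2,interpolation=cv2.INTER_CUBIC);cv2.imwrite("pics/wrist4c.png",im)
E
```

```text
line mid [ 0.5534 -0.1007  0.006 ] len 0.1745 yaw -2.55
foot rel line seen [-0.013   0.0393] st [-0.013   0.0375  0.02  ]
cap rel line seen [-0.016  -0.0581] st [-0.0163 -0.0598  0.02  ]
```

View pics/wrist4c.png

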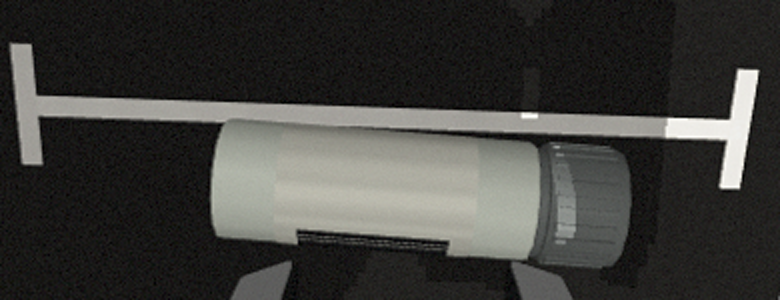

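>>> send_rows:
  targets: [0,0,-0.2,-1.5,0,0,0,0,-0.2,0,0,0,0,0,-0.2,0,0,0,0,0,-0.2,0,0,0,0,0,-0.2,0,0,0,0,0,-0.2,0,0,0,0,0,0,0,0,0]

```text
time: 7.0
position: [0.5242, -0.1032, 0.0209]
tool_rot: [[0.002, 0.018, -1.0], [-0.0, -1.0, -0.018], [-1.0, 0.0, -0.002]]
wrist_force: [0.2, -0.0, -0.4]
gripper_width: 0.0497
```

```bash
python3 - <<'E'
from h import *
s=read_state();print(st(s['position']),s['tool_rot'][:,2],s['wrist_force'])
g=get_image("wrist"); cv2.imwrite("pics/wrist5.png",g["image"]); np.save("wrist5.npy",g,allow_pickle=True)
im=cv2.resize(g["image"][150:300,120:510],None,fx=2,fy=2,interpolation=cv2.INTER_CUBIC);cv2.imwrite("pics/wrist5c.png",im)
E
```

```text
[-0.02916429 -0.00543238  0.02091268] [-0.99983406 -0.01810601 -0.00200683] [ 0.16709407 -0.00326231 -0.38797592]
```

View pics/wrist5c.png

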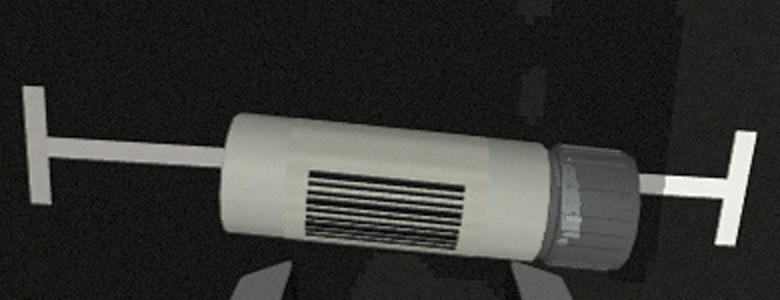

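```bash
python3 - <<'E'
from h import *
g=np.load("wrist5.npy",allow_pickle=True).item()
f=lambda x,y:(120+(x+.5)/2-.5,150+(y+.5)/2-.5)
report(g,f(37,145),f(736,188),f(222,173),f(638,209))
K,R,t=cam(g);print("cam st",st(-R.T@t))
# model overlay: cylinder axis at z .02 for hypotheses
F=ray(g,*f(222,173),.02)
# precise: project silhouette edges of ideal cylinder on the line, x=0,y -.055..+.037
def sil(xf,xc,yf,yc):
    out=[]
    for x,y in((xf,yf),(xc,yc)):
        a=np.linspace(0,2*np.pi,73); P=np.array([w(x+.014*np.cos(b),y,.02+.014*np.sin(b)) for b in a]); q=proj(g,P)
        out.append((q[:,1].min().round(1),q[:,1].max().round(1),q[:,0].mean().round(1)))
    return out
for o in(-.006,-.003,0): print(o,[((u-120)*2,(lo-150)*2,(hi-150)*2) for lo,hi,u in sil(o,o,.0375,-.0545)])
E
```

```text
line mid [ 0.5535 -0.1008  0.006 ] len 0.1747 yaw -2.61
foot rel line seen [-0.      0.0387] st [0.     0.0369 0.02  ]
cap rel line seen [-0.0026 -0.0589] st [-0.0029 -0.0607  0.02  ]
cam st [ 0.05466382 -0.00126317  0.19955751]
-0.006 [(np.float64(218.39999999999998), np.float64(137.2), np.float64(257.0)), (np.float64(610.2), np.float64(160.2), np.float64(279.20000000000005))]
-0.003 [(np.float64(218.39999999999998), np.float64(124.80000000000001), np.float64(245.0)), (np.float64(611.8), np.float64(148.0), np.float64(267.20000000000005))]
0 [(np.float64(218.39999999999998), np.float64(112.0), np.float64(232.79999999999995)), (np.float64(613.6), np.float64(135.60000000000002), np.float64(255.39999999999998))]
```

The tube now lies over the line: foot at about 0 mm and cap at about -3 mm, both inside the 7 mm limit. I'll back off, rise, and recheck it from a clear view.

>>> send_rows:
  targets: [0,0,0.5,0,0,0,0,0,1,0,0,0,0,0,1,0,0,0,-1,0,1,0,0,0,-2,0,1,0,0,0,-2.5,0,0,0,0,0,-2.5,0,0,0,0,0,-2.5,0,0,0,0,0,-1.5,0,0,0,0,0,0,0,0,0,0,0]
  jaw: 0.53

```text
time: 8.05
position: [0.469, -0.1038, 0.144]
tool_rot: [[-0.002, 0.017, -1.0], [0.001, -1.0, -0.017], [-1.0, -0.001, 0.002]]
wrist_force: [0.1, 0.2, 0.0]
gripper_width: 0.05
```

```bash
python3 - <<'E'
from h import *
s=read_state();print(st(s['position']),s['wrist_force'])
g=get_image("wrist"); cv2.imwrite("pics/wrist6.png",g["image"]); np.save("wrist6.npy",g,allow_pickle=True)
E
```

```text
[-0.08432238 -0.00832709  0.14396412] [0.06643915 0.15169234 0.04486701]
```

View pics/wrist6.png

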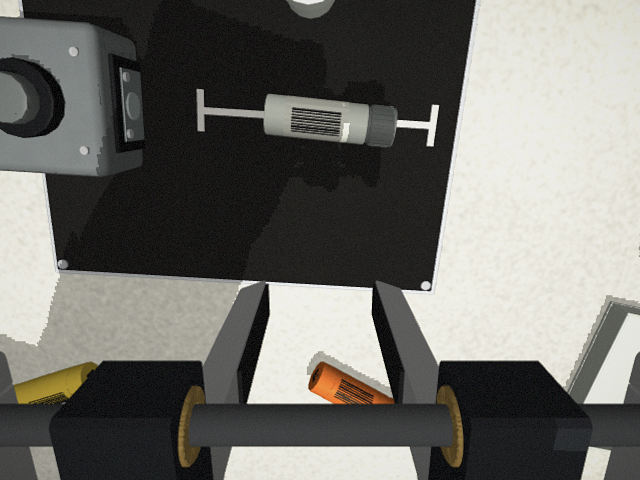

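```bash
python3 - <<'E'
from h import *
g=np.load("wrist6.npy",allow_pickle=True).item()
im=cv2.resize(g["image"][80:160,190:440],None,fx=3.2,fy=3.2,interpolation=cv2.INTER_CUBIC);cv2.imwrite("pics/wrist6c.png",im)
report(g,(200,110),(432,126),(265,115),(397,127))
p=ray(g,16,95,.086);print("button rough",p)
s=read_state();print(w(0,.172,.1), s['qpos'])
plan(w(0,.172,.12),12)
E
```

```text
line mid [ 0.5529 -0.1006  0.006 ] len 0.1747 yaw -2.78
foot rel line seen [-0.0003  0.0369] st [-0.0007  0.0354  0.02  ]
cap rel line seen [-0.0023 -0.0585] st [-0.0033 -0.0601  0.02  ]
button rough [0.56238197 0.06513637 0.086     ]
[0.5608626 0.0728466 0.1      ] [-2.94129699e-01  2.11316439e-01  1.78627039e+00  3.34438404e-04
  1.14730411e+00  1.25957930e+00]
[0.19, -1.46, -0.79, 0.28, 0.01, 0.01]
[0.19, -1.46, -0.79, 0.28, 0.01, 0.01]
[0.19, -1.46, -0.78, 0.28, 0.01, 0.01]
[0.19, -1.47, -0.77, 0.28, 0.01, 0.01]
[0.19, -1.47, -0.77, 0.28, 0.01, 0.01]
[0.19, -1.48, -0.76, 0.28, 0.01, 0.01]
[0.19, -1.48, -0.75, 0.28, 0.01, 0.01]
[0.19, -1.48, -0.74, 0.28, 0.01, 0.01]
[0.19, -1.49, -0.74, 0.28, 0.01, 0.01]
[0.19, -1.49, -0.73, 0.28, 0.01, 0.01]
[0.19, -1.49, -0.72, 0.28, 0.01, 0.01]
[0.19, -1.5, -0.71, 0.28, 0.01, 0.01]
```

View pics/wrist6c.png

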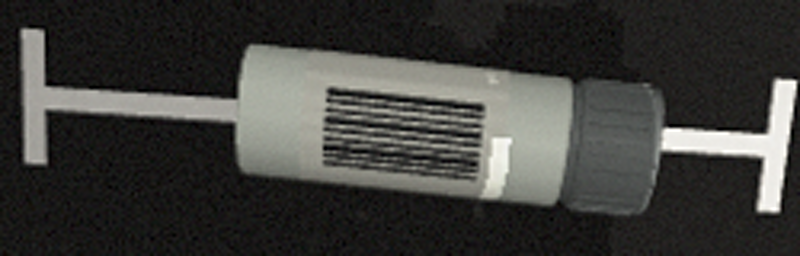

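The clear view gives foot -0.5 mm and cap about -3 mm, so I'll leave the tube there. Next I'll close the jaw and move above the button.

>>> send_rows:
  targets: [0.1,-1.5,-0.8,0.3,0,0,0.1,-1.5,-0.8,0.3,0,0,0.1,-1.5,-0.8,0.3,0,0,0.1,-1.5,-0.8,0.3,0,0,0.1,-1.5,-0.8,0.3,0,0,0.1,-1.5,-0.8,0.3,0,0,0.1,-1.5,-0.8,0.3,0,0,0.1,-1.5,-0.7,0.3,0,0,0.1,-1.5,-0.7,0.3,0,0,0.1,-1.5,-0.7,0.3,0,0,0.1,-1,-0.5,0.3,0,0,0,0,0,0,0,0]
  jaw: 0

```text
time: 9.3
position: [0.5451, 0.0611, 0.1139]
tool_rot: [[-0.024, -0.045, -0.999], [0.002, -0.999, 0.045], [-1.0, -0.001, 0.025]]
wrist_force: [-0.2, -0.7, -0.5]
gripper_width: 0.0004
```

```bash
python3 - <<'E'
from h import *
s=read_state();print(s['position'],st(s['position']),s['wrist_force'],s['gripper_width'])
g=get_image("wrist"); cv2.imwrite("pics/wrist7.png",g["image"]); np.save("wrist7.npy",g,allow_pickle=True)
plan(w(0,.172,.1),3)
E
```

```text
[0.54506685 0.0611181  0.11385554] [-0.01528644  0.15961499  0.11385554] [-0.24023314 -0.68363679 -0.50318916] 0.0004410673719045703
[0.45, -0.43, -0.53, -0.06, 0.47, 0.03]
[0.45, -0.43, -0.52, -0.06, 0.47, 0.03]
[0.46, -0.43, -0.52, -0.06, 0.47, 0.03]
```

View pics/wrist7.png

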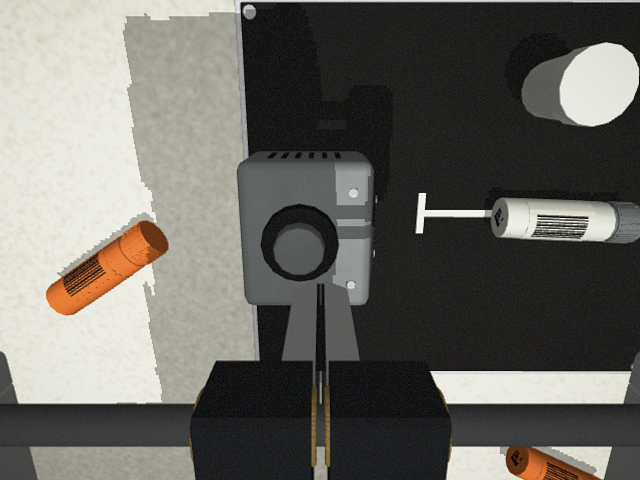

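The wrist view shows the closed fingers just short of the button, whose top is at about (298,251). The tube hasn't moved.

```bash
python3 - <<'E'
from h import *
g=np.load("wrist7.npy",allow_pickle=True).item()
p=ray(g,298,251,.086);print(p,st(p))
E
```

```text
[0.56060803 0.07141236 0.086     ] [-0.00019379  0.17055629  0.086     ]
```

>>> send_rows:
  targets: [0.1,-0.5,-0.6,0,0.5,0,0.1,-0.5,-0.6,0,0.5,0,0.1,-0.3,-0.4,0,0.4,0,0,0,0,0,0,0]

```text
time: 9.75
position: [0.5622, 0.0722, 0.11]
tool_rot: [[0.002, -0.047, -0.999], [0.001, -0.999, 0.047], [-1.0, -0.001, -0.002]]
wrist_force: [-0.3, 0.0, 0.1]
gripper_width: 0.0005
```

```bash
python3 - <<'E'
from h import *
s=read_state();print(s['position'],st(s['position']),s['tool_rot'][:,0],s['wrist_force'],s['gripper_width'])
E
```

```text
[0.56217344 0.0721513  0.11002619] [0.00133903 0.17136067 0.11002619] [ 0.00159308  0.00101163 -0.99999822] [-0.2674714   0.03075478  0.06437919] 0.0004660132315347828
```

>>> send_rows:
  targets: [0.5,0,0.05,0,0,0,0.5,0,0,0,0,0,0.5,0,0,0,0,0,0.3,0,0,0,0,0,0.3,0,0,0,0,0]

```text
time: 10.25
position: [0.5616, 0.0718, 0.0875]
tool_rot: [[0.002, -0.047, -0.999], [0.001, -0.999, 0.047], [-1.0, -0.001, -0.002]]
wrist_force: [-0.2, 0.8, 2.2]
gripper_width: 0.0003
```

>>> send_rows:
  targets: [0.3,0,0,0,0,0,0.3,0,0,0,0,0,0.2,0,0,0,0,0]

```text
time: 10.55
position: [0.562, 0.0718, 0.0837]
tool_rot: [[0.004, -0.047, -0.999], [0.001, -0.999, 0.047], [-1.0, -0.001, -0.004]]
wrist_force: [-17.4, -1.3, 30.3]
gripper_width: 0.0005
```

The force rose to 30 N at z = 83.7 mm with 17 N sideways, which is more than the button should need. I'll look before pressing any further.

```bash
python3 - <<'E'
from h import *
s=read_state();print(s['position'],s['tool_rot'],s['wrist_force'],s['moment'],s['tau'],s['qpos'])
for n in("wrist","side","top"):
    g=get_image(n); cv2.imwrite(f"pics/{n}8.png",g["image"]); np.save(f"{n}8.npy",g,allow_pickle=True)
s=read_state();print(s['position'],s['wrist_force'])
im=cv2.imread("pics/side8.png")[170:310,200:400];cv2.imwrite("pics/side8c.png",cv2.resize(im,None,fx=4,fy=4,interpolation=cv2.INTER_CUBIC))
E
```

```text
[0.56203133 0.07180503 0.08374105] [[ 0.0036862  -0.0471974  -0.99887878]
 [ 0.00101181 -0.99888488  0.04720142]
 [-0.99999269 -0.00118467 -0.00363434]] [-17.36690565  -1.30245629  30.29752833] [-0.27508559  3.42410799 -0.02113757] [-4.10853624e-01 -4.33688021e+01 -2.89678144e+01  1.13000453e-01
 -4.75254983e+00  7.93179115e-04] [6.20566159e-02 4.61247798e-01 1.59955814e+00 8.87225145e-04
 1.07704501e+00 1.67965104e+00]
[0.5619854  0.07181775 0.08376266] [-15.07698954  -2.26714101  29.64923947]
```

View pics/wrist8.png

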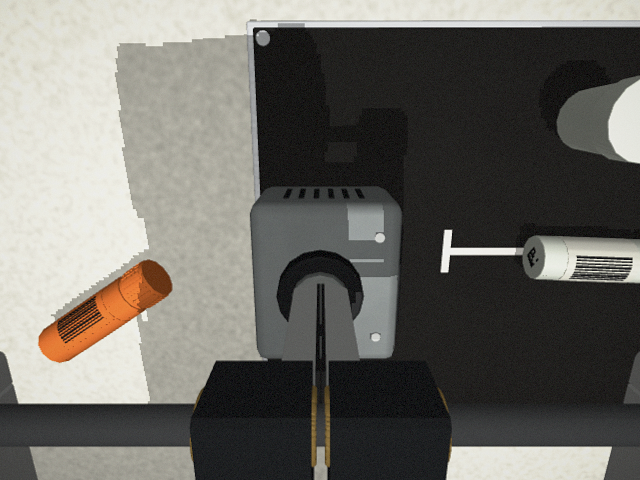

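View pics/side8c.png

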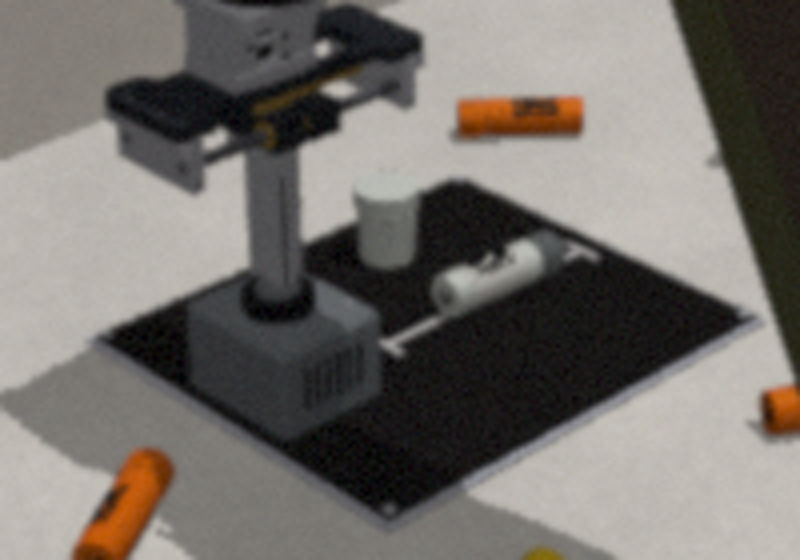

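The side view shows the closed tips on the button inside the collar, with nothing else touching. I'll ease up in small steps and use the force readings to tell whether it has bottomed or is jammed.

>>> send_rows:
  targets: [-0.05,0,0,0,0,0]

```text
time: 10.8
position: [0.5619, 0.0718, 0.0852]
tool_rot: [[0.004, -0.047, -0.999], [0.001, -0.999, 0.047], [-1.0, -0.001, -0.004]]
wrist_force: [-2.8, 0.3, 4.1]
gripper_width: 0.0004
```

>>> send_rows:
  targets: [-0.05,0,0,0,0,0]

```text
time: 10.9
position: [0.5618, 0.0718, 0.0863]
tool_rot: [[0.004, -0.047, -0.999], [0.001, -0.999, 0.047], [-1.0, -0.001, -0.004]]
wrist_force: [-1.6, 0.1, 3.7]
gripper_width: 0.001
```

>>> send_rows:
  targets: [-0.05,0,0,0,0,0]

```text
time: 11.0
position: [0.5618, 0.0718, 0.087]
tool_rot: [[0.005, -0.047, -0.999], [0.001, -0.999, 0.047], [-1.0, -0.001, -0.005]]
wrist_force: [-1.2, 0.3, 3.2]
gripper_width: 0.0006
```

>>> send_rows:
  targets: [-0.05,0,0,0,0,0]

```text
time: 11.1
position: [0.5618, 0.0718, 0.0874]
tool_rot: [[0.004, -0.047, -0.999], [0.001, -0.999, 0.047], [-1.0, -0.001, -0.004]]
wrist_force: [-1.8, -0.3, 4.2]
gripper_width: 0.0001
```

The force is now only 3–4 N, a soft spring load, and it's still there at 87.4 mm. So the button had bottomed at about 84 mm reported, and the 30 N was the hard stop. I'll keep rising to find the release point.

>>> send_rows:
  targets: [-0.1,0,0,0,0,0]

```text
time: 11.2
position: [0.5618, 0.0718, 0.0883]
tool_rot: [[0.004, -0.047, -0.999], [0.001, -0.999, 0.047], [-1.0, -0.001, -0.004]]
wrist_force: [-1.3, 0.3, 2.0]
gripper_width: 0.0003
```

>>> send_rows:
  targets: [-0.1,0,0,0,0,0]

```text
time: 11.3
position: [0.5618, 0.0718, 0.0892]
tool_rot: [[0.004, -0.047, -0.999], [0.001, -0.999, 0.047], [-1.0, -0.001, -0.004]]
wrist_force: [-0.9, -0.5, 2.2]
gripper_width: 0.0005
```

>>> send_rows:
  targets: [-0.1,0,0,0,0,0]

```text
time: 11.4
position: [0.5618, 0.0718, 0.0902]
tool_rot: [[0.004, -0.047, -0.999], [0.001, -0.999, 0.047], [-1.0, -0.001, -0.004]]
wrist_force: [-1.5, 0.5, 1.1]
gripper_width: 0.0006
```

>>> send_rows:
  targets: [-0.1,0,0,0,0,0]

```text
time: 11.5
position: [0.5618, 0.0718, 0.0911]
tool_rot: [[0.004, -0.047, -0.999], [0.001, -0.999, 0.047], [-1.0, -0.001, -0.004]]
wrist_force: [-1.1, 0.1, 0.8]
gripper_width: 0.0003
```

The force faded out near 90–91 mm, so between there and the 84 mm stop the button went through its full 6 mm travel and came back up. I'll retreat and check the tube and bystanders.

>>> send_rows:
  targets: [-1.5,0,0,0,0,0,-2.5,0,0,0,0,0,-2.5,0,1,0,0,0,-2.5,0,2.5,0,0,0,-2,0,3,0,0,0,0,0,3,0,0,0,0,0,3,0,0,0,0,0,3,0,0,0,0,0,2,0,0,0,0,0,0,0,0,0,0,0,0,0,0,0]

```text
time: 12.6
position: [0.3805, 0.0798, 0.2034]
tool_rot: [[0.005, -0.048, -0.999], [0.001, -0.999, 0.048], [-1.0, -0.001, -0.005]]
wrist_force: [0.3, -0.5, -0.0]
gripper_width: 0.0006
```

```bash
python3 - <<'E'
from h import *
s=read_state();print(s['position'],s['wrist_force'])
for n in("wrist","side","top"):
    g=get_image(n); cv2.imwrite(f"pics/{n}9.png",g["image"]); np.save(f"{n}9.npy",g,allow_pickle=True)
E
```

```text
[0.3804682  0.07979025 0.20341268] [ 0.29157228 -0.53560095 -0.00540909]
```

View pics/top9.png

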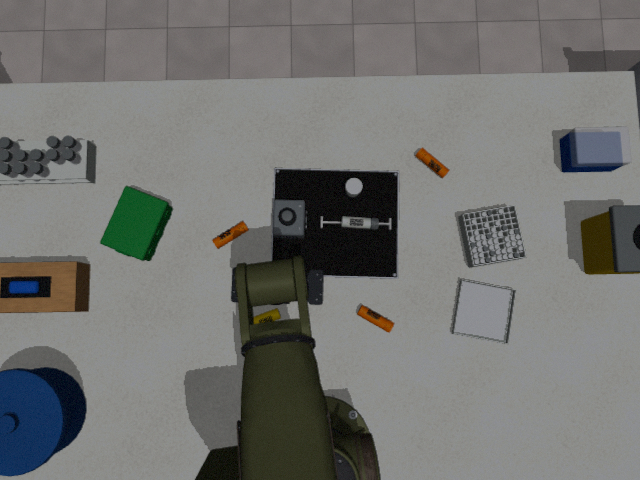

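View pics/wrist9.png

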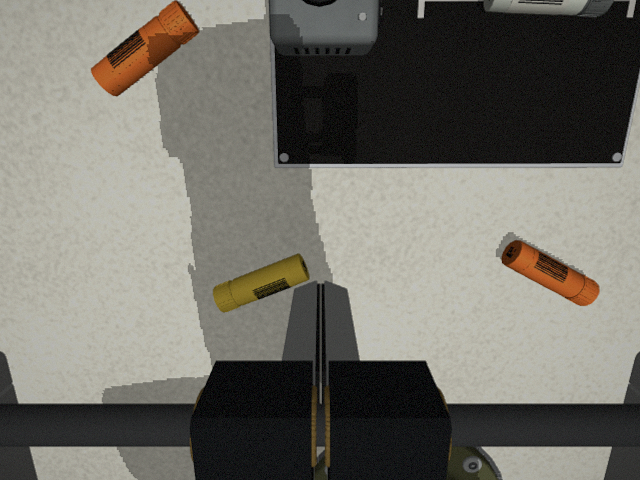

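In the top view the tube sits on the line between its bars, and the pot, boxes and lid look unmoved. I'll measure it in an enlarged crop and compare with the first picture.

```bash
python3 - <<'E'
from h import *
im=cv2.imread("pics/top9.png");a=cv2.imread("pics/top0.png")
cv2.imwrite("pics/top9d.png",cv2.resize(im[195:250,305:405],None,fx=8,fy=8,interpolation=cv2.INTER_CUBIC))
for n,(u0,u1,v0,v1) in dict(pot=(340,368,172,202),cryo=(455,530,200,270),green=(98,175,183,263),lid=(448,520,276,345)).items():
    f=lambda i:cv2.GaussianBlur(cv2.cvtColor(i[v0:v1,u0:u1],cv2.COLOR_BGR2GRAY).astype(np.float32),(0,0),1)
    print(n,cv2.phaseCorrelate(f(a),f(im),cv2.createHanningWindow((u1-u0,v1-v0),cv2.CV_32F)))
E
```

```text
pot ((-0.14060154420398696, -0.03902568400501494), 0.9773787429597642)
cryo ((0.5025896099115954, -0.010911041215024397), 0.9920934495219478)
green ((-0.03761505847398894, -0.06399717942412053), 0.9732182385027408)
lid ((-0.2088802317299212, 0.1064642051246878), 0.38567278690544177)
```

View pics/top9d.png

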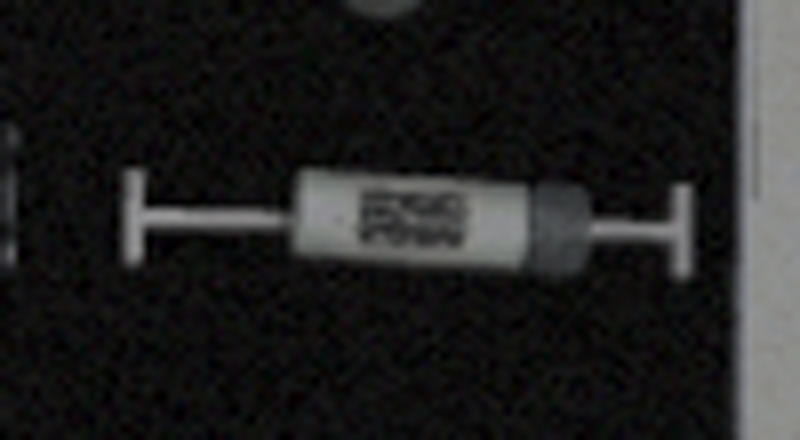

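```bash
python3 - <<'E'
from h import *
g=np.load("top9.npy",allow_pickle=True).item()
d=lambda x,y:(305+(x+.5)/8-.5,195+(y+.5)/8-.5)
report(g,d(133,217),d(681,230),d(295,214),d(587,229))
# button height now vs start (side view crops)
a=cv2.imread("pics/side0.png")[225:285,235:305];b=cv2.imread("pics/side9.png")[225:285,235:305]
cv2.imwrite("pics/btn.png",cv2.resize(np.hstack([a,b]),None,fx=5.5,fy=5.5,interpolation=cv2.INTER_CUBIC))
E
```

```text
line mid [ 0.5536 -0.099   0.006 ] len 0.1752 yaw -2.42
foot rel line seen [-0.0001  0.0364] st [-0.      0.0363  0.02  ]
cap rel line seen [-0.0026 -0.0561] st [-0.0026 -0.0561  0.02  ]
```

View pics/btn.png

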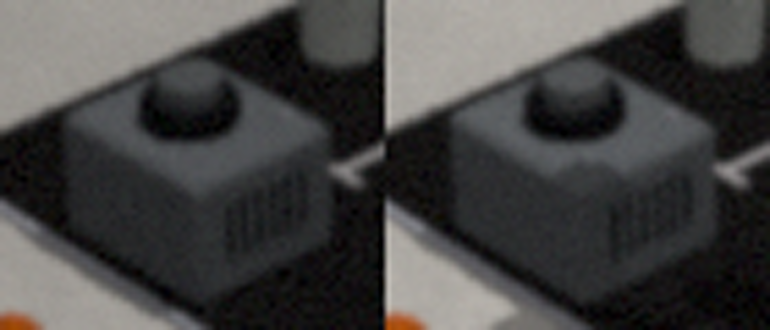

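The button looks the same as at the start, so it is up. The tube is on the line with its foot at 0 mm and its cap at -2.6 mm. I'm handing the job in.

```bash
python3 -c "
from rig import job
print(job.close_job())"
```

```text
the job is handed in; nothing more can be done
None
```

I rolled the tube across the mat onto the white line with two spread fingertips, pressed the reader's button down and released it, and handed the job in at about 13 s of the 48 s. No verdict was reported.

- **Tube:** in the last top view, the foot end is 0 mm and the cap end 2.6 mm off the line's middle (limit 7 mm), and the middle is about 10 mm off lengthwise (limit 44 mm). The foot faces the reader. A small skew of about 1.5° remains, and I left it because it is within tolerance. The label went out of sight and came back round as it moved, so it rolled rather than slid.
- **Button:** it reached its hard stop with about 30 N on the wrist and 17 N of that sideways. It then pushed back softly over about 6 mm as I rose, and it looks fully up again in the side view.
- **Bystanders:** the pot, cryobox and storage box shifted by at most 0.5 pixel (about 1 mm) between the first and last top views. The lid's match was weak because a shadow covered it in the first picture, but it shows no visible shift, and the arm never went low near it.
- **One disagreement:** with the jaws shut, the button's release and stop points read about 4 mm higher than the heights you gave. I relied on the measured forces and travel instead.

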